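# Start a single-sided exposure on the vacuum UV unit

### The job

The circuit board already lies in the shut UV exposure unit: start a single-sided exposure by tapping switches on, each lightly with a fingertip on the raised near end of its rocker until it clicks over: first the broad mains rocker at the left end of the row (left as seen from the robot), then the vacuum-pump rocker next to it, in front of the round gauge. Give the pump at least three seconds to pull the film flat, then tap on the lower-lamps rocker, third from the left. Leave the upper-lamps rocker (fourth) off, the timer knob as it is set, the lid shut and the loose things round the unit where they are.

Things in the scene. Friction and masses are not known exactly. Their poses are not given: they have to be found in the camera images.
- unit: UV exposure unit for circuit boards: grey case 360 mm deep (x) by 420 mm wide (y), fixed to the bench, turned about z by up to 0.3 rad. Origin: centre of its underside, on the bench; x points away from the operator to the lid's hinge, y to the operator's left, z up. The white lid behind the deck is 120 mm high and begins 72 mm in front of the origin, with a 10 mm lip mid-front.
- deck (a point): Centre of the control deck along the unit's front: flat, level bare metal, top 85 mm above the bench, 100 mm deep. In the deck's frame (axes as the unit's) the four black rockers pivot at x = -15 mm and, left to right, y = +160, +90, +20, -50 mm; then the timer knob at y = -150 mm. Behind the vacuum rocker lies a round gauge 5 mm high, behind the mains rocker an amber lens.
- mains (a joint): Mains rocker: 30 mm long (along x), 26 wide, a shallow V from the side, bezel 2 mm high. rad: 0 = off (near end up, 10 mm above the deck; far half level at 4 mm), 0.40 = on (near half level at 4 mm). Sprung: its near end needs 3 to 5 N at first, then less; pressed 3 mm down (0.20 rad) it snaps on by itself and stays. Over 25 N on unit or switch is too hard. Starts off.
- vacuum (a joint): Vacuum-pump rocker: as the mains rocker but 15 mm wide. 0 = off, 0.40 = on. Off at the start.
- lower_lamps (a joint): Lower-lamps rocker: as the mains rocker but 15 mm wide. 0 = off, 0.40 = on. Off at the start.
- upper_lamps (a joint): Upper-lamps rocker: the same as the lower-lamps rocker, to its right. 0 = off, 0.40 = on. Off, and to stay off.
- mains_press (a point): Spot to tap on the mains rocker: on its top face, mid-width, 3 mm in from the near end; moves with the rocker (8.7 mm above the deck when off, 3.6 mm when on)
- vacuum_press (a point): The same spot on the vacuum-pump rocker
- lower_lamps_press (a point): The same spot on the lower-lamps rocker
- upper_lamps_press (a point): The same spot on the upper-lamps rocker, which is not to be tapped
- timer_pointer (a point): White pointer mark on top of the black timer knob, 16 mm off its axis and 44 mm above the deck; to stay as set (within 4 mm)
- tape: Roll of white tape lying flat on the bench beside the unit, 104 mm across, 24 mm high; origin: centre of its underside. To be left alone, like all the loose things here.
- tin: Shallow round open steel tin, 72 mm across, 20 mm high; origin: centre of its underside
- pot: Yellow domed plastic pot, 70 mm across, 66 mm high; origin: centre of its underside
- driver: Small screwdriver with a grey handle, 160 mm long, up to 25 mm high, lying on the bench between the robot and the unit's front
- lid_lip (a point): Middle of the lip on the lid's front edge, 112 mm above the bench; moves with the lid, which hinges along its back and rises to open. Shut at the start; to stay shut (this point within 8 mm)

How it is judged (in metres and radians):
On the way, in this order (a step that is already met when the one before it is completed fails the run):
1. the mains rocker is tapped on (value of joint mains above 0.3 rad), for 0.2 s.
2. the vacuum rocker is tapped on and the pump runs three seconds with the lamps still off (value of joint each of vacuum, mains above 0.3 rad and value of joint lower_lamps below 0.2 rad), for 3 s.
3. the lower-lamps rocker is tapped on (value of joint lower_lamps above 0.3 rad), for 0.2 s.
At the end, for the whole second after the job is handed in: The mains, vacuum and lower-lamps rockers are on (above 0.3 rad), the upper-lamps rocker is off (below 0.1 rad), the lid is shut (its lip within 8 mm), the timer pointer is within 4 mm and every loose thing within 15 mm of where it began (value of joint each of mains, vacuum, lower_lamps above 0.3 rad and value of joint upper_lamps below 0.1 rad and distance of lid_lip from where it was at the start of the episode below 0.008 m and distance of timer_pointer from where it was at the start of the episode below 0.004 m and distance of each of tape, tin, pot, driver from where it was at the start of the episode below 0.015 m); the robot touches nothing.
It fails at once if a switch was put on out of order (vacuum before mains, or lower lamps before vacuum) ((value of joint vacuum above 0.2 rad and value of joint mains below 0.2 rad) or (value of joint lower_lamps above 0.2 rad and value of joint vacuum below 0.2 rad)).
It fails at once if the upper lamps were switched on (value of joint upper_lamps above 0.2 rad).
It fails at once if the unit or a switch was pressed harder than 25 N (contact force between any of the fingers, the arm and unit above 25 N).
It fails at once if the lid was lifted or the timer knob turned (distance of lid_lip from where it was at the start of the episode above 0.008 m or distance of timer_pointer from where it was at the start of the episode above 0.004 m).
It fails at once if a loose thing beside the unit was moved or lifted (distance of any of tape, tin, pot, driver from where it was at the start of the episode above 0.015 m).
It also fails if it takes over 43 s, if anything falls off the work surface, if the arm or the gripper's body presses on something with over 40 N, if the wrist force passes 120 N, or if a joint passes its speed limit or range.

### The arm

A 6-joint arm with a two-finger parallel gripper is mounted at the origin on the work surface. World frame = base frame: x ahead of the robot, y to its left, z up, the work surface at z = 0. Lengths are in mm, angles in rad, forces in N, time in s.
With the tool pointing down it reaches from about 300 to 850 mm from the base axis. Payload 5.4 kg.
Tool frame: the origin (TCP) lies at the very end of the fingers, on their centre line; the grasp point (between the pads) lies 19 mm behind it (ctrl.hold_point_z is the distance from the TCP to the grasp point, in mm); z points along the fingers, y is the line along which they close (so a half turn about z gives the same grasp; the last joint's range is limited). The gripper opens to 85 mm and grips with 20 to 120 N. Pads are 22 mm wide; open, the fingers measure 114 mm over their backs; the gripper's body (76 mm by 85 mm) begins 54 mm behind the grasp point. The pads swing forward as they close: fully open they stand 13 mm farther back than shut.
Start: joints at [1.003, 0.158, 1.597, -0, 1.386, -0.21], TCP at [201.382, 538.564, 231.299] pointing down, gripper open.
Joint ranges: [-2.91, 2.91], [-0.94, 2.29], [0.18, 2.7], [-1.29, 4.43], [0.17, 2.64], [-3, 3]. Speed limits (rad/s): [2.57, 2.57, 3.14, 3.14, 3.14, 3.14].

### API

Orientations are given as a rotation vector (axis times angle).
In Python, from station import ctrl gives the robot as it stands. Calls block until the motion is done:
- ctrl.move_to(position, orientation): joint-space move of the TCP to a pose.
- ctrl.move_linear(position, frame=None, vel=150): straight line of the TCP; frame=None keeps the orientation; vel is the mean speed in mm/s.
- ctrl.movej(angles): joint-space move.
- ctrl.move_gripper(opening, strength=None): finger opening in mm; strength is the grip in N (None keeps the last); returns when the fingers have stopped.
- ctrl.sleep(seconds).
- ctrl.inverse_kinematics(position, orientation): joint angles nearest the present ones, or None.
- ctrl.camera(name): name is "side" or "top" or "wrist"; returns the picture (400x640x3 uint8, red, green, blue); there is no depth.
- ctrl.calibration(name): a dict with "mtx" (3x3 intrinsics, pixels), "R" (3x3) and "t" (3): a world point X has camera coordinates R X + t; the wrist camera has in their place "hand_eye" (4x4, takes a point from camera to tool coordinates, whose origin is the TCP and whose axes are the flange's). Camera axes: x right, y down, z forward; pixel columns grow to the right and rows downward; lengths in mm; the calibration is good to about 2 mm. A picture is of the moment at which its call begins: read the wrist's pose just before it. calibration takes no time and is no camera call.
A pose or a line that the arm cannot do raises ctrl.MotionError and nothing moves.
- ctrl.hand_in(): hands the job in; it is judged then, once.
Readings, each from a call of its own:
- ctrl.read_time_s(): time.
- ctrl.read_joints(): joint angles.
- ctrl.read_dq(): joint speeds.
- ctrl.read_joint_efforts(): joint torques, N m.
- ctrl.read_ee_pos(): TCP position.
- ctrl.read_tcp_rot(): TCP orientation.
- ctrl.read_contact_force(): force on the tool from outside, world axes, zero at the start.
- ctrl.read_wrist_torque(): the same for the moment, N m.
- ctrl.read_gripper_width(): finger opening in mm.
- ctrl.read_finger_force(): force on a finger pad.
Only numpy, scipy, OpenCV 4.12 (cv2) and the standard library are available. Lean on these libraries where they do the work, as an engineer would, in place of code of your own. Each camera call takes 0.05 s, during which the arm holds its last target. There are 200 camera calls.

## Working session

There is one attempt and no reset: what is moved stays moved. The work goes in short steps, each a Python script; the robot and the scene stay as the last script left them, time stands still between calls to the robot, and variables do not carry over. Pictures are saved under pics/ and viewed, at most 10 in all, crops included, and the job is handed in when it is done.

```bash
mkdir -p pics
python3 - <<'E'
from station import ctrl
import cv2
for n in("top","side","wrist"):
    cv2.imwrite(f"pics/{n}0.png",ctrl.camera(n)[:,:,::-1])
    c=ctrl.calibration(n); print(n,{k:v.round(3).tolist() if hasattr(v,'round') else v for k,v in c.items()})
print(ctrl.read_time_s(),ctrl.read_tcp_rot())
E
```

```text
top {'mtx': [[435.691, 0.0, 325.53], [0.0, 435.691, 203.409], [0.0, 0.0, 1.0]], 'R': [[-0.032, -0.999, -0.001], [-0.976, 0.031, -0.217], [0.217, -0.006, -0.976]], 't': [44.323, 589.229, 954.329]}
side {'mtx': [[430.401, 0.0, 322.414], [0.0, 430.401, 196.533], [0.0, 0.0, 1.0]], 'R': [[0.783, -0.622, -0.001], [-0.342, -0.429, -0.836], [0.52, 0.655, -0.548]], 't': [-437.774, 309.523, 682.136]}
wrist {'mtx': [[281.068, 0.0, 315.985], [0.0, 281.068, 203.301], [0.0, 0.0, 1.0]], 'hand_eye': [[-0.001, -0.96, -0.28, 70.556], [1.0, -0.001, -0.0, 0.025], [0.0, -0.28, 0.96, -141.575], [0.0, 0.0, 0.0, 1.0]]}
0.15 [-5.58936466e-01 -3.09092182e+00  2.15648517e-03]
```

View pics/top0.png

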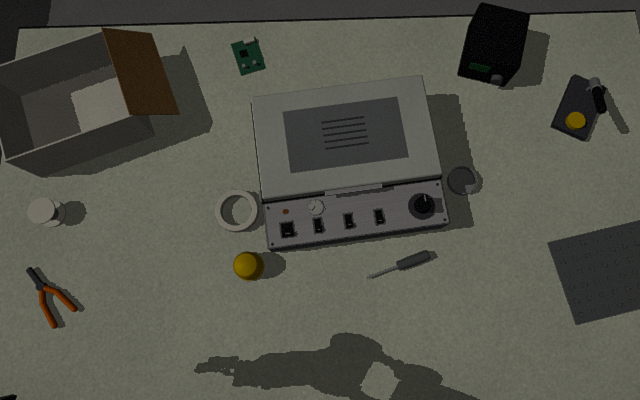

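View pics/side0.png

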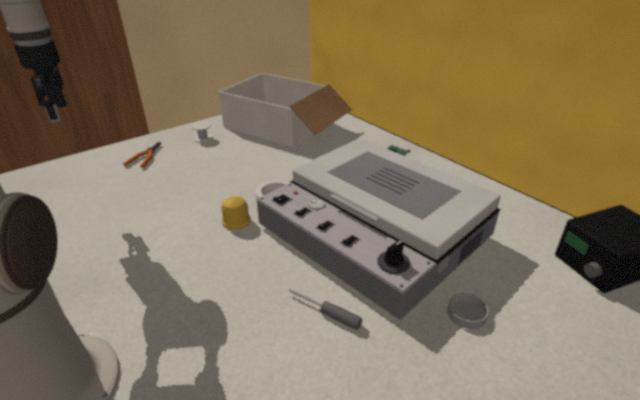

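The top view shows the rockers at about (287,230), (318,226), (348,221) and (379,216). The unit is turned slightly, and the tape and pot are to its left. I'll get a coarse fit, then move above the deck for a closer look.

```bash
cat > h.py <<'E'
from station import ctrl
import numpy as np, cv2
from scipy.spatial.transform import Rotation as Ro
def plane(px,K,R,t,z):
    d=R.T@np.linalg.solve(K,[*px,1.]); o=-R.T@t
    return (o+d*(z-o[2])/d[2])[:2]
def fixed(n,px,z):
    c=ctrl.calibration(n); return plane(px,c["mtx"],np.array(c["R"]),np.array(c["t"]),z)
def wristRt(pos,rv):
    H=np.array(ctrl.calibration("wrist")["hand_eye"]); T=np.eye(4); T[:3,:3]=Ro.from_rotvec(rv).as_matrix(); T[:3,3]=pos
    M=np.linalg.inv(T@H); return M[:3,:3],M[:3,3]
def fit(P,L):  # rigid 2D: P = Rot(a) L + c
    P,L=np.array(P),np.array(L); p=(P-P.mean(0))@[1,1j]; l=(L-L.mean(0))@[1,1j]
    a=np.angle((np.conj(l)*p).sum()); Rm=np.array([[np.cos(a),-np.sin(a)],[np.sin(a),np.cos(a)]])
    c=P.mean(0)-Rm@L.mean(0); return a,c,Rm,(P-(L@Rm.T+c))
def rot(a): # tool down, tool x = -unit x
    c,s=np.cos(a),np.sin(a); return Ro.from_matrix(np.array([[-c,s,0],[-s,-c,0],[0,0,1]]).T@np.eye(3)).as_rotvec() if 0 else Ro.from_matrix(np.column_stack([[-c,-s,0],[-s,c,0],[0,0,-1]])).as_rotvec()
L=[(-15,160),(-15,90),(-15,20),(-15,-50)]
E
sed -i 's/return Ro.from_matrix(np.array.*if 0 else /return /' h.py
python3 - <<'E'
from h import *
P=[fixed("top",p,90) for p in[(287,230),(318,226),(348,221),(379,216)]]
a,c,Rm,e=fit(P,L); print(np.round(P),a,c,e.round(1))
rv=rot(a); p=Rm@[-45,55]+c
ctrl.move_to([*p,240],rv); ctrl.move_gripper(0,20)
pos,r=ctrl.read_ee_pos(),ctrl.read_tcp_rot(); print(pos,r,ctrl.read_time_s(),ctrl.read_gripper_width())
im=ctrl.camera("wrist"); np.savez("w1.npz",pos=pos,r=r)
cv2.imwrite("pics/w1.png",im[:,:,::-1])
E
```

```text
[[526. 114.]
 [533.  44.]
 [542. -24.]
 [552. -94.]] 0.1224582190823801 [559.97560136 -42.71484481] [[ 0.7 -0. ]
 [-1.  -0.5]
 [-0.2  0.9]
 [ 0.5 -0.3]]
[508.60789394   6.34269636 240.00532713] [-1.92085974e-01  3.13566378e+00 -1.10398716e-05] 3.1167 0.20286213717694737
```

View pics/w1.png

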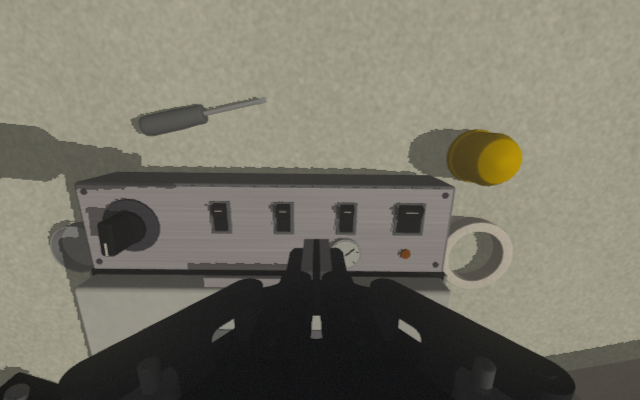

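The wrist view shows the bezels at about (409,218), (346,217), (283,217) and (220,217), and the deck's near corners at about (453,187) and (77,187). The fingertips are near (316,240).

Run:
```python
from h import *
d=np.load("w1.npz"); R,t=wristRt(d["pos"],d["r"]); K=ctrl.calibration("wrist")["mtx"]
P=[plane(p,K,R,t,87) for p in[(409,218),(346,217),(283,217),(220,217)]]
Q=[plane(p,K,R,t,85) for p in[(453,187),(77,187)]]
print(*[(lambda f:(f[0],f[1].round(1),f[3].round(1).tolist()))(fit(*x)) for x in((P,L),(Q,[(-50,210),(-50,-210)]),(P+Q,L+[(-50,210),(-50,-210)]))],sep="\n")
im=cv2.imread("pics/w1.png")[175:275,190:470]; cv2.imwrite("pics/w1c.png",cv2.resize(im,None,fx=2.8,fy=2.8,interpolation=cv2.INTER_CUBIC))
```

```text
(np.float64(0.11681916395266684), array([561.3, -44.7]), [[0.4, -0.2], [-0.4, -0.2], [-0.1, 0.1], [0.2, 0.3]])
(np.float64(0.12180161675269639), array([562.5, -43. ]), [[0.8, -6.7], [-0.8, 6.7]])
(np.float64(0.12087927738449178), array([561.8, -44.1]), [[0.5, -0.7], [-0.6, -0.7], [-0.6, -0.5], [-0.6, -0.2], [1.3, -5.7], [0.0, 7.8]])
```

View pics/w1c.png

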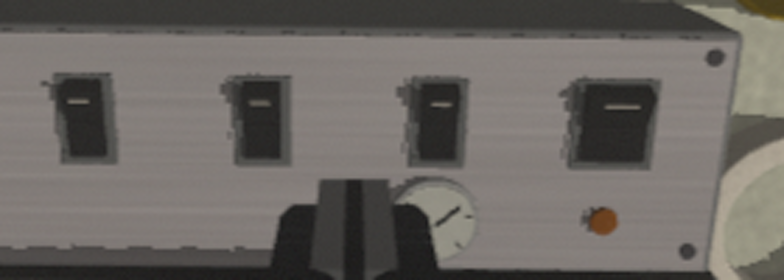

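```bash
cat >> h.py <<'E'
A,C=0.12,np.array([561.2,-44.2])
def tap(y,x=-27):
    c,s=np.cos(A),np.sin(A); p=np.array([[c,-s],[s,c]])@[x,y]+C
    ctrl.move_linear([*p,112],rot(A),vel=150); ctrl.move_linear([*p,98],vel=60)
    b=ctrl.read_contact_force()[2]; log=[]; pk=0
    for z in np.arange(97,88.7,-0.75):
        ctrl.move_linear([*p,z],vel=15); f=ctrl.read_contact_force()[2]-b; log.append((round(float(ctrl.read_ee_pos()[2]),1),round(float(f),1)))
        pk=max(pk,f)
        if f>10 or (pk>2 and f<0.5*pk and z<91.5): break
    ctrl.move_linear([*p,112],vel=80); print(log,ctrl.read_time_s())
E
python3 - <<'E'
from h import *
tap(160)
p=ctrl.read_ee_pos(); ctrl.move_linear([p[0]-30,p[1],170])
np.savez("w2.npz",pos=ctrl.read_ee_pos(),r=ctrl.read_tcp_rot())
im=ctrl.camera("wrist")[:,:,::-1]; cv2.imwrite("pics/w2.png",im); print(ctrl.read_time_s())
E
```

```text
[(97.1, 1.8), (96.3, 1.3), (95.5, 1.1), (94.8, 1.7), (94.2, 4.6), (93.0, 3.1), (92.2, 0.2), (91.6, 1.6), (90.9, 0.6)] 7.475
8.1083
```

View pics/w2.png

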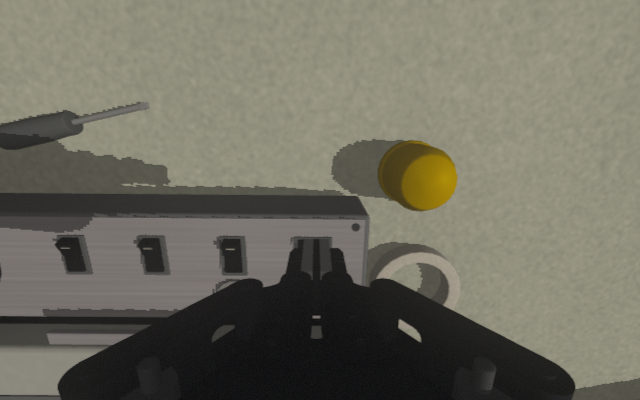

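The fingers hide the mains rocker in this view. The force trace peaks at 4.6 N and then drops, which fits a snap. I'll check from above the vacuum rocker.

Run:
```python
from h import *
p=ctrl.read_ee_pos(); ctrl.move_linear([p[0]+12,p[1]-85,150])
im=ctrl.camera("wrist")[:,:,::-1]; cv2.imwrite("pics/w3.png",cv2.resize(im[190:330,180:520],None,fx=2.3,fy=2.3,interpolation=cv2.INTER_CUBIC)); print(ctrl.read_time_s())
```

```text
8.9
```

View pics/w3.png

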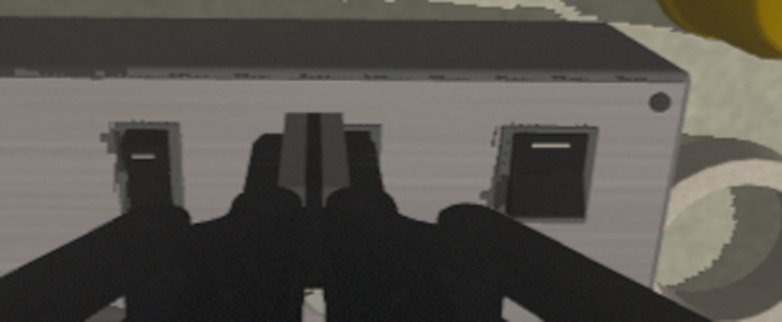

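The mains rocker (crop 550,175) now has its near half down and its far half raised, so it is on. Next is the vacuum rocker.

Run:
```python
from h import *
tap(90)
c,s=np.cos(A),np.sin(A); p=np.array([[c,-s],[s,c]])@[-40,20]+C
ctrl.move_linear([*p,150])
im=ctrl.camera("wrist")[:,:,::-1]; cv2.imwrite("pics/w4.png",cv2.resize(im[190:330,180:520],None,fx=2.3,fy=2.3,interpolation=cv2.INTER_CUBIC)); print(ctrl.read_time_s())
```

```text
[(97.2, 0.0), (96.2, -0.8), (95.4, -0.9), (94.8, 0.4), (94.2, 3.6), (93.0, 2.8), (92.2, -0.3), (91.6, -0.6), (90.9, 0.8)] 12.425
13.1667
```

View pics/w4.png

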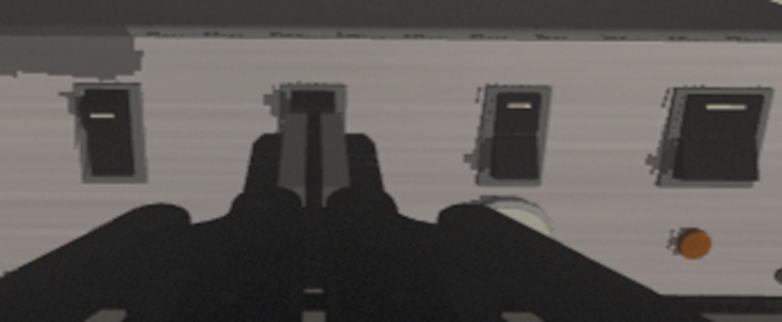

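Mains and vacuum are both on (crop 720,140 and 515,135), and the fourth rocker is still off (110,130). I'll wait for the pump, then tap the lower lamps.

Run:
```python
from h import *
ctrl.sleep(3.2); tap(20)
c,s=np.cos(A),np.sin(A); p=np.array([[c,-s],[s,c]])@[-40,90]+C
ctrl.move_linear([*p,170])
im=ctrl.camera("wrist")[:,:,::-1]; cv2.imwrite("pics/w5.png",cv2.resize(im[190:330,120:460],None,fx=2.3,fy=2.3,interpolation=cv2.INTER_CUBIC)); print(ctrl.read_time_s())
```

```text
[(97.2, -0.1), (96.3, 0.1), (95.4, -0.3), (94.9, 0.4), (94.2, 3.6), (93.0, 1.7), (92.2, 0.1), (91.6, 0.1), (90.9, -0.4)] 19.8333
20.6417
```

View pics/w5.png

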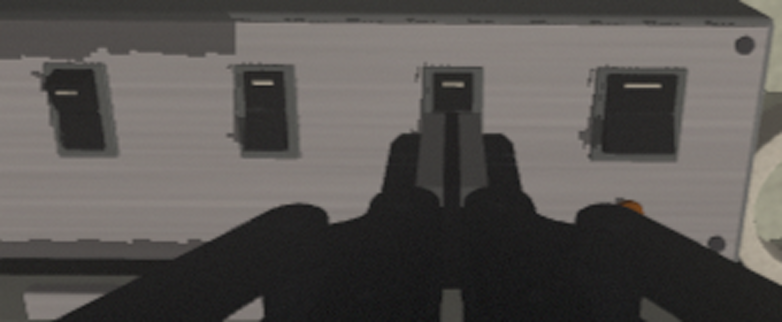

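The first three rockers are on (crop 640,110; 452,90; 265,110) and the fourth is off (80,110). The gripper is clear of everything, so I'm handing in.

```bash
python3 -c "
from station import ctrl
print(ctrl.hand_in())"
```

```text
the job is handed in; nothing more can be done
None
```

The job is handed in at about 21 s of the 43 s allowed: the mains, vacuum and lower-lamps rockers were tapped on in order, with over 3 s of pumping before the lamps; the pictures show all three on and the upper lamps off, and the highest force I read was about 5 N (the judge's result was not shown).

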